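# Cap the specimen jar

### The arm

A 6-joint arm with a two-finger parallel gripper is mounted at the origin on the work surface. World frame = base frame: x ahead of the robot, y to its left, z up, the work surface at z = 0. Lengths are in m, angles in degrees, forces in N, time in s.
With the tool pointing down it reaches from about 0.375 to 0.9 m from the base axis. Payload 3.1 kg.
Tool frame: the origin (TCP) lies at the very end of the fingers, on their centre line; the grasp point (between the pads) lies 19 mm behind it; z points along the fingers, y is the line along which they close (so a half turn about z gives the same grasp; the last joint's range is limited). The gripper opens to 87 mm and grips with 3 to 60 N. Pads are 19 mm wide; open, the fingers measure 117 mm over their backs; the gripper's body (75 mm by 190 mm) begins 51 mm behind the grasp point.
Start: joints at [56.981, 30.224, 82.088, -0, 67.689, -10.227], TCP at [0.242, 0.576, 0.223] pointing down, gripper open.
Joint ranges: [-176.69, 176.69], [-43.24, 126.21], [12.49, 139.97], [-82, 262], [0, 151.66], [-163.58, 163.58]. Speed limits (degrees/s): [159.86, 159.86, 180, 180, 180, 180].

### API

Orientations are given as a 3x3 rotation matrix whose columns are the frame's x, y, z axes.
In Python, from rig import * gives the robot as it stands.
- The arm moves only by the tool jog_arm, never from a script. Its arguments are lists of equal length, an entry for each row: "delta_pos": the shift along the world's x, y, z in cm, a list of three; "turn": the turn about the world's z in degrees; "grip": the closure, from 0 (fully open) to 1 (shut). In form: {"delta_pos": [[x, y, z], ...], "turn": [turn, ...], "grip": [grip, ...]}. A call has 1 to 12 rows; each row is the pose to reach, as a shift and turn from the pose commanded when the call began; what a row does not reach only later rows make up. A row lasts 1/8 s, in which the tool goes at most 62.5 mm and 10.7 degrees, less where a joint would pass 70% of its speed; a pose out of reach is approached as far as the arm can. A call with a gripper value outside its range is refused whole. The fingers move at their own pace and stop on an object; the grip force is fixed at half the most. Time passes only in rows, so rows that repeat a pose let the fingers close. It gives the time, the measured TCP pose, the force, the opening and the grip force at its end, in the units of the state.
- read_state(): the state, without advancing time (a new reading comes with each control period).
- capture(name): name is "scene" or "top" or "wrist"; returns a dict with "color" (400x640x3 uint8, blue, green, red), "fovy" (degrees; the focal length in pixels is half the picture's height over the tangent of half this angle, whatever the lens; pixels are square), "cx", "cy" (the principal point, pixels), "k1" (the pictures are not rectified: a ray, as slopes to the right and down, at radius r is drawn at 1 + k1 r^2 times it, then the intrinsics apply), "camera_from_world" (4x4, takes a point from world to camera coordinates). Camera axes: x right, y up, looking along -z (the intrinsics and any distortion apply to the point x, -y, -z); pixel columns grow to the right and rows downward; lengths in m; the calibration is good to about 2 mm. A picture is of the moment at which its call begins. There is no depth.
- hand_in(): hands the job in; it is judged then, once.
The state is a dict: "time_s": time; "joint_positions": joint angles; "qvel": joint speeds; "tau": joint torques, N m; "position": TCP position; "tcp_rot": TCP orientation; "force": force on the tool from outside, world axes, zero at the start; "moment": the same for the moment, N m; "opening": opening from 0.0 (shut) to 1.0 (fully open); "grasp_force": force on a finger pad.
Only numpy, scipy, OpenCV 4.12 (cv2) and the standard library are available. Lean on these libraries where they do the work, as an engineer would, in place of code of your own. Each camera call takes 0.05 s, during which the arm holds its last target. There are 200 camera calls.

### The job

Close the specimen jar: set the loose cap on its neck, feel for the thread by turning the cap backwards (anticlockwise seen from above) until it drops in, then screw it down clockwise until it is fully home, and let go. The jar is glass: press gently, do not force the cap when it comes to its stop, and leave the other things on the bench where they are.

Things in the scene. Friction and masses are not known exactly. Their poses are not given: they have to be found in the camera images.
- cap_center (a point): Loose white plastic screw cap, open side down: a hollow 16-sided cup 60 mm across the flats, 36 mm high, 70 to 100 g, easily picked from above by its skirt. The point is its centre, half-way up; z is up through its closed top; flat sides face its x axis and every 22.5 degrees on from it.
- cap_edge (a point): Centre of the cap's lower (open) edge, 18 mm below its centre. Four lugs here, on the cap's x and y axes, stick inward to 23 mm from the axis, 3 mm high and 5.6 mm (13 degrees) wide. Skirt 2.5 mm thick; the closed top's underside is 31 mm above this edge.
- jar_foot (a point): Specimen jar, bolted to the bench: it neither slides nor turns. Point: underside of its 110 mm square steel base, on the jar's upright axis, at bench height; z up. The glass body is 86 mm wide up to 65 mm above the bench; a grey threaded neck stands above it.
- jar_mouth (a point): Top of the neck, on the jar's axis, 114 mm above the bench: a black rubber ring 36 mm wide on a spring (2.4 N at first touch, about 8 N when the cap is home). The neck is 36 mm wide here and widens by a taper, 12 to 1 mm above the thread's top, to 44 mm.
- thread_top (a point): On the jar's axis, 90 mm above the bench: where the cap's edge rests first, its lugs on four level lands 66 degrees long, 50 mm wide overall, with gaps of 24 degrees between. How they are turned about the axis is NOT told by any axes here. A tooth 2.5 mm high at each land's clockwise end stops a cap turned clockwise on top (it may rest on the teeth at first).
- thread_drop (a point): On the jar's axis, 83 mm above the bench: height of the cap's edge once its lugs have dropped 7 mm through the gaps, on to the sprung ring. Turning anticlockwise (from above) by at most 90 degrees, resting lightly, gets it there; by luck it may drop when set down. Let go here without turning on, it is not held.
- thread_home (a point): On the jar's axis, 80.5 mm above the bench: height of the cap's edge fully home. From the drop, turn clockwise with a light push: the lugs go under the lands, which pull the cap down over 44 degrees, then run level 16 degrees to a hard stop, 60 to 71 degrees after the drop. Let go there, it stays put.
- puck_a_top (a point): Mounted metal specimen standing by, a black disc 32 mm across and 20 mm high; point: centre of its top. Leave alone.
- puck_b_top (a point): Second mounted specimen, the same size; point: centre of its top. Leave alone.
- oil_top (a point): Small amber bottle, 28 mm across and 60 mm high; point: centre of its top. Leave alone.
- mouse_top (a point): Black computer mouse, 100 by 58 by 32 mm; point: its top. Leave alone.
Not all that is in view belongs to the job. What is meant by the part that bears cap_center is not blue, orange or red, and is the smaller of those in its own colour.

How it is judged (in metres and radians):
On the way:
1. the cap sits level over the neck and has dropped into the thread (horizontal distance between cap_center and jar_mouth below 0.004 m and z of cap_edge in the frame of thread_drop below 0.0015 m and angle between cap_center's own z axis and vertical below 0.1 rad), for 0.05 s.
At the end, for the whole second after the job is handed in: The cap sits screwed down on the jar: its lower edge within 1 mm of the fully-home height (80.5 mm above the bench), within 3 mm of the jar's axis and level within 0.06 rad, held there by the thread after being let go (horizontal distance between cap_center and jar_mouth below 0.003 m and z of cap_edge in the frame of thread_home below 0.001 m and angle between cap_center's own z axis and vertical below 0.06 rad and distance of jar_mouth from where it was at the start of the episode below 0.002 m); the robot touches nothing.
It fails at once if the cap is pressed on the jar with more than 25 N before it has dropped into the thread (contact force between cap and jar above 25 N and z of cap_edge in the frame of thread_drop above 0.003 m).
It fails at once if the cap is wrenched: more than 150 N between cap and jar, thread and end stop together (some 3 N m of twist) (contact force between cap and jar above 150 N).
It fails at once if a bystander is shifted by more than 20 mm or knocked over (distance of any of puck_a_top, puck_b_top, oil_top, mouse_top from where it was at the start of the episode above 0.02 m).
It also fails if it takes over 72 s, if anything falls off the work surface, if the arm or the gripper's body presses on something with over 40 N, if the wrist force passes 120 N, or if a joint passes its speed limit or range.

## Working session

There is one attempt and no reset: what is moved stays moved. The work goes in short steps, Python scripts to look and compute and a tool call to move; the robot and the scene stay as the last step left them, time stands still between calls to the robot, and variables do not carry over. Pictures are saved under pics/ and viewed, at most 10 in all, crops included, and the job is handed in when it is done.

Besides the shell and the picture viewer there is one more tool, called after "Emit:" by a JSON object that holds its "fn" and its "kwargs". jog_arm: Moves the arm, as the interface text tells. Its arguments: {"type":"object","properties":{"delta_pos":{"type":"array"},"turn":{"type":"array"},"grip":{"type":"array"}},"required":["delta_pos","turn","grip"]}

```bash
mkdir -p pics; ls; cat > h.py <<'E'
from rig import *
import numpy as np, cv2
def K(c):
    f=c["color"].shape[0]/2/np.tan(np.radians(c["fovy"])/2)
    return np.array([[f,0,c["cx"]],[0,f,c["cy"]],[0,0,1.]]),np.array([c["k1"],0,0,0,0.])
def toworld(c,px,z):
    """pixel -> world point on the plane at height z"""
    k,d=K(c); u=cv2.undistortPointsIter(np.array([[px]],float),k,d,None,None,(3,100,1e-10))[0,0] if False else None
    n=(np.array(px,float)-k[:2,2])/k[0,0]; s=n.copy()
    for _ in range(50): s=n/(1+d[0]*(s@s))
    T=np.linalg.inv(c["camera_from_world"]); r=T[:3,:3]@np.array([s[0],-s[1],-1]); o=T[:3,3]
    return o+r*(z-o[2])/r[2]
def topix(c,p):
    q=c["camera_from_world"]@np.append(p,1); s=np.array([q[0],-q[1]])/-q[2]; k,d=K(c)
    return s*(1+d[0]*(s@s))*k[0,0]+k[:2,2]
E
python3 - <<'E'
from h import *
for n in("scene","top"):
    c=capture(n); cv2.imwrite(f"pics/{n}0.png",c["color"]); print(n,c["fovy"],c["cx"],c["cy"],c["k1"]); print(np.linalg.inv(c["camera_from_world"]).round(3))
E
```

```text
pics
scene 42.99265589923395 320.2565212158938 190.3870640219932 0.05700960380687181
[[-0.794 -0.466  0.392  0.889]
 [ 0.608 -0.593  0.527  0.421]
 [-0.013  0.657  0.754  0.721]
 [ 0.     0.     0.     1.   ]]
top 46.716686917740674 314.3032765848854 195.15295097608666 -0.07638176004697962
[[-0.002  0.999 -0.054  0.53 ]
 [-1.    -0.002  0.002 -0.033]
 [ 0.002  0.054  0.999  0.899]
 [ 0.     0.     0.     1.   ]]
```

View pics/top0.png

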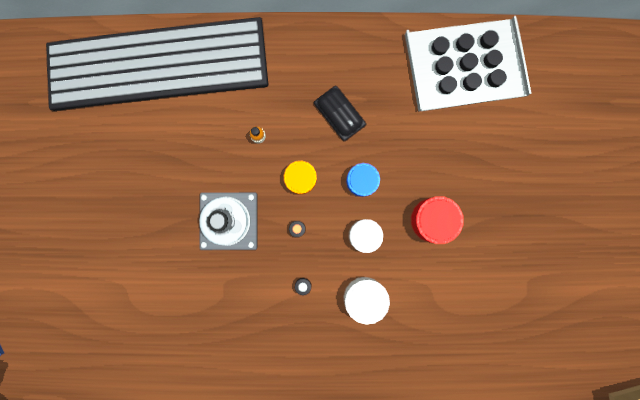

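View pics/scene0.png

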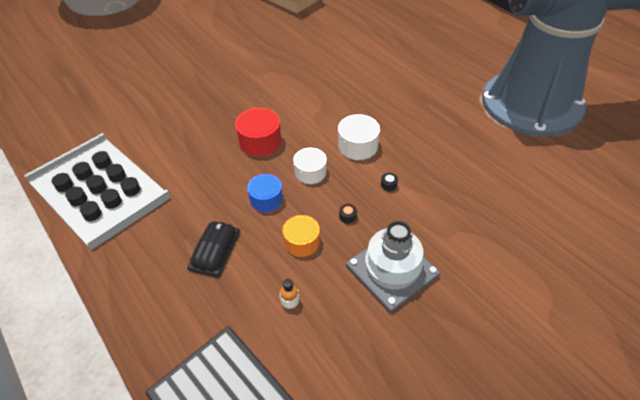

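The top view shows white caps at (366,236) and (367,301), yellow/orange at (300,177), blue at (363,179) and red at (438,220). The smaller white one, at (366,236), fits "not blue, orange or red, smaller of its colour". The jar is at (228,221), with its mouth near (218,221). The pucks are at (297,229) and (303,287), the oil at (257,134) and the mouse at (340,113). Next I measure and take an enlarged crop to confirm.

```bash
python3 - <<'E'
from h import *
c=capture("top"); im=c["color"]
cv2.imwrite("pics/crop.png",np.hstack([cv2.resize(im[200:340,315:415],None,fx=4,fy=4,interpolation=2),cv2.resize(im[180:320,190:290],None,fx=4,fy=4,interpolation=2)]))
m=(im.min(2)>200).astype(np.uint8)
n,l,s,ce=cv2.connectedComponentsWithStats(m)
for i in range(1,n):
    if s[i,4]>300 and 180<ce[i][1]<330: 
        x,y,w,h,a=s[i]; print(s[i],ce[i].round(1),toworld(c,ce[i],.036).round(4), np.linalg.norm(toworld(c,(x,ce[i][1]),.036)-toworld(c,(x+w,ce[i][1]),.036)).round(4))
print("jar mouth",toworld(c,(218,221.5),.114).round(4))
for p in((199.5,193),(256,192.5),(256.5,249),(200,249.5)): print(toworld(c,p,.012).round(4))
c=capture("scene"); print("scene mouth",toworld(c,(399,232),.114).round(4), "cap",toworld(c,(310,158),.036).round(4))
E
```

```text
[ 200  197   50   49 1275] [226.4 220.6] [0.5289 0.1294 0.036 ] 0.0938
[350 220  33  33 870] [366.1 235.8] [ 0.5003 -0.131   0.036 ] 0.0615
[ 345  280   45   45 1551] [366.9 301.6] [ 0.3785 -0.1318  0.036 ] 0.0836
jar mouth [0.5275 0.1289 0.114 ]
[0.582  0.1863 0.012 ]
[0.5828 0.0771 0.012 ]
[0.4747 0.0758 0.012 ]
[0.4736 0.1843 0.012 ]
scene mouth [0.5324 0.1332 0.114 ] cap [ 0.4995 -0.1339  0.036 ]
```

View pics/crop.png

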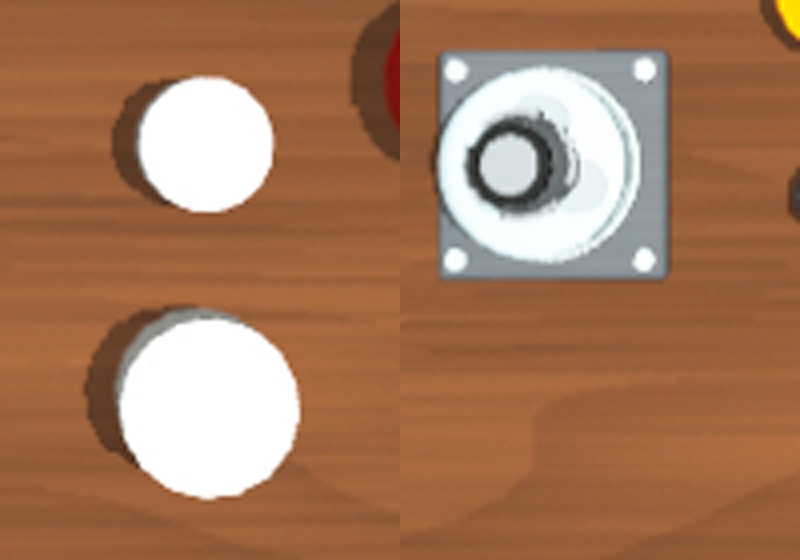

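The crop confirms it: the small white cap measures 61.5 mm across (60 given), the other about 84 mm. The jar has its grey neck with a black/grey mouth. I now go over the jar for one wrist look.

Emit:
{"fn": "jog_arm", "kwargs": {"delta_pos": [[3,-4.5,1],[6.2,-9.5,2],[9.4,-14.5,3],[12.6,-19.5,4],[15.8,-24.5,4],[19,-29.5,4],[22.2,-34.5,4],[25.4,-39.5,4],[28.7,-44.6,4],[28.7,-44.6,4],[28.7,-44.6,4]], "turn": [0,0,0,0,0,0,0,0,0,0,0], "grip": [0,0,0,0,0,0,0,0,0,0,0]}}

```text
time_s: 1.58
position: [0.5284, 0.1303, 0.2622]
tcp_rot: [[-0.922, 0.388, -0.002], [0.388, 0.922, 0.001], [0.002, -0.0, -1.0]]
force: [0.3, -0.1, -1.3]
opening: 0.998
grasp_force: 0.0
```

```bash
python3 - <<'E'
from h import *
c=capture("wrist"); cv2.imwrite("pics/w1.png",c["color"]); s=read_state()
print(s["time_s"],np.round(s["position"],4),np.round(s["tcp_rot"],3),np.round(s["joint_positions"],1),np.round(s["force"],2))
print(np.linalg.inv(c["camera_from_world"]).round(3), "mouth exp",topix(c,(.529,.13,.114)))
E
```

```text
1.625 [0.528  0.131  0.2622] [[-0.922  0.387 -0.002]
 [ 0.387  0.922  0.   ]
 [ 0.002 -0.    -1.   ]] [  2.1  21.3  91.    0.   67.8 -65.1] [-0.01  0.34 -1.2 ]
[[ 0.387 -0.892 -0.233  0.465]
 [ 0.922  0.375  0.098  0.158]
 [ 0.    -0.253  0.968  0.426]
 [ 0.     0.     0.     1.   ]] mouth exp [313.52059783 193.94887731]
```

View pics/w1.png

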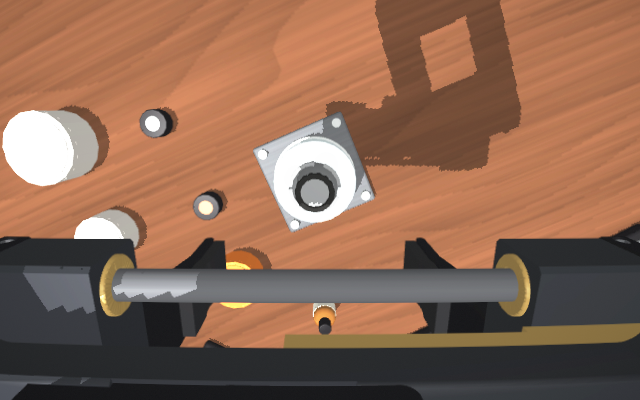

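Wrist view: the jar mouth ring is at about (315,192), within 2 px of the predicted (313.5,194), so the jar position holds. The two white caps are at the left. Now I refine the mouth in code and go above the cap, with the fingers diagonal for clearance and joint range.

```bash
python3 - <<'E'
from h import *
im=cv2.imread("pics/w1.png"); c=capture("wrist"); im=c["color"]
g=im.max(2); m=(g<95).astype(np.uint8); m[:165]=0; m[225:]=0; m[:,:280]=0; m[:,350:]=0
cs,_=cv2.findContours(m,cv2.RETR_CCOMP,cv2.CHAIN_APPROX_NONE)
for k in cs:
    if len(k)>25: e=cv2.fitEllipse(k); print(len(k),np.round(e[0],1),np.round(e[1],1),toworld(c,e[0],.114).round(4))
print(im[192,285:345].max(1))
E
```

```text
114 [313.8 192.2] [38.1 38.9] [0.5273 0.1315 0.114 ]
83 [313.9 193.2] [28.9 29.6] [0.5281 0.1312 0.114 ]
[255 255 255 255 253 253 252 142 146  95  49  49  49  49  60 165 165 165
 165 166 166 167 167 167 166 167 167 167 167 167 167 167 167 167 167 167
 167 167 167 167 167 168 166 117  45  49  49  50  52  88 116 181 255 255
 255 255 255 255 255 255]
```

Emit:
{"fn": "jog_arm", "kwargs": {"delta_pos": [[-0.6,-5.5,0],[-1.2,-11,0],[-1.8,-16.5,-1],[-2.4,-22,-4],[-2.9,-26.1,-7],[-2.9,-26.1,-9],[-2.9,-26.1,-9],[-2.9,-26.1,-9]], "turn": [-5,-10,-15,-20,-22,-22,-22,-22], "grip": [0,0,0,0,0,0,0,0]}}

```text
time_s: 2.68
position: [0.5006, -0.1296, 0.1733]
tcp_rot: [[-0.711, 0.703, 0.001], [0.703, 0.711, -0.0], [-0.001, 0.0, -1.0]]
force: [0.3, -0.0, -0.6]
opening: 1.002
grasp_force: 0.0
```

```bash
python3 - <<'E'
from h import *
c=capture("wrist"); im=c["color"]; cv2.imwrite("pics/w2.png",im); s=read_state()
print(np.round(s["position"],4),np.round(s["joint_positions"],1))
print("exp",topix(c,(.5,-.131,.036)))
E
```

```text
[ 0.5008 -0.1298  0.1736] [-26.9  25.9 100.4   0.   53.5 -72.3]
exp [312.14249836 196.3786729 ]
```

View pics/w2.png

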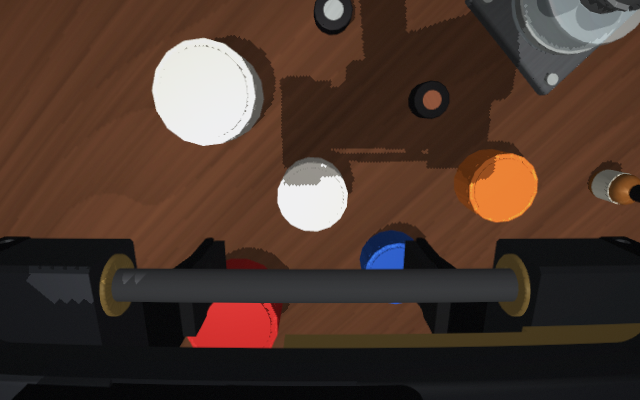

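The cap's centre is at (313,195), within 2 px of prediction, so it is at (0.500, -0.131). I descend and grip.

Emit:
{"fn": "jog_arm", "kwargs": {"delta_pos": [[0,0,-4],[0,0,-8],[0,0,-12],[0,0,-15],[0,0,-16],[0,0,-16.6],[0,0,-16.6],[0,0,-16.6]], "turn": [0,0,0,0,0,0,0,0], "grip": [0,0,0,0,0,0,0,0]}}

```text
time_s: 3.72
position: [0.5008, -0.1311, 0.0076]
tcp_rot: [[-0.71, 0.704, 0.002], [0.704, 0.71, -0.001], [-0.002, 0.001, -1.0]]
force: [-0.9, -1.2, -1.0]
opening: 0.999
grasp_force: 0.0
```

Emit:
{"fn": "jog_arm", "kwargs": {"delta_pos": [[0,0,0],[0,0,0],[0,0,0],[0,0,0],[0,0,0],[0,0,0],[0,0,0],[0,0,0],[0,0,0],[0,0,0]], "turn": [0,0,0,0,0,0,0,0,0,0], "grip": [0.2,0.25,0.3,1,1,1,1,1,1,1]}}

```text
time_s: 4.97
position: [0.5, -0.1308, 0.0066]
tcp_rot: [[-0.71, 0.705, -0.0], [0.705, 0.71, -0.0], [0.0, -0.0, -1.0]]
force: [-0.9, 0.9, 2.4]
opening: 0.688
grasp_force: 30.0
```

It is gripped at 59.9 mm, on the flats. I lift, carry it over the jar, and check.

Emit:
{"fn": "jog_arm", "kwargs": {"delta_pos": [[0,0,1],[0,0,3],[0,0,7],[0,0,12],[0.2,2,16],[0.7,6.5,16],[1.2,11,16],[1.7,15.5,16],[2.2,20,16],[2.6,24,16],[2.8,26.2,16],[2.8,26.2,16]], "turn": [0,0,0,0,0,0,0,0,0,0,0,0], "grip": [1,1,1,1,1,1,1,1,1,1,1,1]}}

```text
time_s: 6.48
position: [0.5277, 0.1328, 0.1668]
tcp_rot: [[-0.712, 0.702, 0.0], [0.702, 0.712, 0.0], [0.0, 0.0, -1.0]]
force: [-1.1, -0.5, -1.2]
opening: 0.687
grasp_force: 30.0
```

```bash
python3 - <<'E'
from h import *
s=[read_state()]
a=capture("wrist"); b=capture("scene"); t=capture("top")
s=read_state(); p=np.array(s["position"])
print(p.round(4),np.round(s["joint_positions"],1),np.round(s["force"],2),s["opening"])
print("wrist cap top exp",topix(a,(p[0],p[1],p[2]+.029)),"scene exp",topix(b,(p[0],p[1],p[2]+.029)),"mouth",topix(b,(.528,.131,.114)))
I=cv2.resize(b["color"][130:330,310:480],None,fx=3,fy=3,interpolation=2)
J=cv2.resize(a["color"][:280,180:450],None,fx=1,fy=1)
o=np.zeros((600,800,3),np.uint8); o[:600,:510]=I; o[:280,520:790]=J; cv2.imwrite("pics/w3.png",o)
E
```

```text
[0.5278 0.1305 0.1666] [  2.1  28.3  97.   -0.   54.7 -43.1] [ 0.57 -0.36 -0.24] 0.6847879575460363
wrist cap top exp [309.58597395 290.71135681] scene exp [406.35399621 193.30346569] mouth [400.14833289 229.56409456]
```

View pics/w3.png

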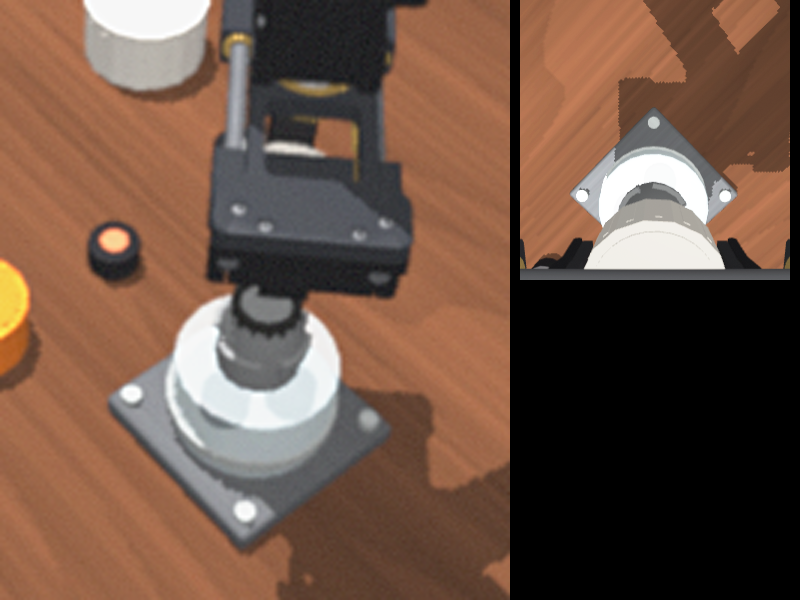

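The mouth shows in the scene view at about (399,231), within 1.5 px of the predicted (400,229.6). The cap is seated level between the fingers. I descend in stages and watch the forces.

Emit:
{"fn": "jog_arm", "kwargs": {"delta_pos": [[0,0,-2],[0,0,-4],[0,0,-5],[0,0,-5.5],[0,0,-5.5]], "turn": [0,0,0,0,0], "grip": [1,1,1,1,1]}}

```text
time_s: 7.25
position: [0.5282, 0.1309, 0.1116]
tcp_rot: [[-0.709, 0.705, -0.0], [0.705, 0.709, -0.0], [0.0, -0.0, -1.0]]
force: [-0.2, 0.2, -1.0]
opening: 0.684
grasp_force: 30.0
```

Emit:
{"fn": "jog_arm", "kwargs": {"delta_pos": [[0,0,-0.3],[0,0,-0.6],[0,0,-0.9],[0,0,-0.9]], "turn": [0,0,0,0], "grip": [1,1,1,1]}}

```text
time_s: 7.75
position: [0.5279, 0.1312, 0.1023]
tcp_rot: [[-0.71, 0.704, -0.001], [0.704, 0.71, -0.0], [0.0, -0.0, -1.0]]
force: [-0.1, -0.4, 0.2]
opening: 0.687
grasp_force: 30.0
```

No lateral contact, so the centring is good. I go on to the lands in small steps.

Emit:
{"fn": "jog_arm", "kwargs": {"delta_pos": [[0,0,-0.1],[0,0,-0.2],[0,0,-0.3],[0,0,-0.3]], "turn": [0,0,0,0], "grip": [1,1,1,1]}}

```text
time_s: 8.25
position: [0.528, 0.1312, 0.0995]
tcp_rot: [[-0.71, 0.705, -0.0], [0.705, 0.71, -0.0], [0.0, -0.0, -1.0]]
force: [0.1, -0.1, -1.4]
opening: 0.686
grasp_force: 30.0
```

```bash
python3 -c "
from h import *
s=read_state();print(np.round(s['position'],4),np.round(s['force'],2),np.round(s['moment'],2),s['time_s'])"
```

```text
[0.528  0.1312 0.0995] [ 0.11 -0.08 -1.39] [-0.09  0.02  0.02] 8.25
```

Emit:
{"fn": "jog_arm", "kwargs": {"delta_pos": [[0,0,-0.05],[0,0,-0.1],[0,0,-0.1],[0,0,-0.1]], "turn": [0,0,0,0], "grip": [1,1,1,1]}}

```text
time_s: 8.75
position: [0.5282, 0.1312, 0.0988]
tcp_rot: [[-0.71, 0.705, 0.0], [0.705, 0.71, -0.0], [-0.0, 0.0, -1.0]]
force: [-1.1, 0.0, 2.1]
opening: 0.687
grasp_force: 30.0
```

Emit:
{"fn": "jog_arm", "kwargs": {"delta_pos": [[0,0,-0.05],[0,0,-0.1],[0,0,-0.1],[0,0,-0.1]], "turn": [0,0,0,0], "grip": [1,1,1,1]}}

```text
time_s: 9.25
position: [0.5284, 0.1313, 0.0982]
tcp_rot: [[-0.709, 0.705, 0.001], [0.705, 0.709, 0.0], [-0.001, 0.001, -1.0]]
force: [-1.8, 0.9, 5.2]
opening: 0.689
grasp_force: 30.0
```

Light contact at the lands, about 5 N. I now feel anticlockwise in small steps.

Emit:
{"fn": "jog_arm", "kwargs": {"delta_pos": [[0,0,-0.04],[0,0,-0.04],[0,0,-0.04],[0,0,-0.04],[0,0,-0.04]], "turn": [2,4,6,7,7], "grip": [1,1,1,1,1]}}

```text
time_s: 9.88
position: [0.5293, 0.1316, 0.0985]
tcp_rot: [[-0.79, 0.613, 0.003], [0.613, 0.79, 0.001], [-0.002, 0.003, -1.0]]
force: [-0.4, 1.3, 9.5]
opening: 0.691
grasp_force: 30.0
```

```bash
python3 -c "
from h import *
s=read_state();print(np.round(s['position'],4),np.round(s['force'],2),np.round(s['moment'],2),s['time_s'])"
```

```text
[0.5293 0.1316 0.0985] [-0.37  1.31  9.5 ] [ 0.13  0.17 -0.1 ] 9.875
```

Emit:
{"fn": "jog_arm", "kwargs": {"delta_pos": [[0,0,0.04],[0,0,0.04],[0,0,0.04],[0,0,0.04],[0,0,0.04]], "turn": [2,4,6,7,7], "grip": [1,1,1,1,1]}}

```text
time_s: 10.5
position: [0.5293, 0.1317, 0.098]
tcp_rot: [[-0.859, 0.512, 0.003], [0.512, 0.859, 0.001], [-0.002, 0.002, -1.0]]
force: [2.0, 1.6, 5.9]
opening: 0.688
grasp_force: 30.0
```

Emit:
{"fn": "jog_arm", "kwargs": {"delta_pos": [[0,0,0],[0,0,0],[0,0,0],[0,0,0],[0,0,0]], "turn": [2,4,6,7,7], "grip": [1,1,1,1,1]}}

```text
time_s: 11.12
position: [0.5277, 0.131, 0.0972]
tcp_rot: [[-0.915, 0.403, -0.001], [0.403, 0.915, -0.0], [0.001, -0.001, -1.0]]
force: [0.6, -0.2, -1.3]
opening: 0.686
grasp_force: 30.0
```

The force vanished and the height reached the command, so it came off something. I stop turning and probe down.

Emit:
{"fn": "jog_arm", "kwargs": {"delta_pos": [[0,0,-0.05],[0,0,-0.1],[0,0,-0.15],[0,0,-0.15],[0,0,-0.15]], "turn": [0,0,0,0,0], "grip": [1,1,1,1,1]}}

```text
time_s: 11.75
position: [0.5281, 0.1311, 0.0965]
tcp_rot: [[-0.915, 0.403, 0.0], [0.403, 0.915, -0.0], [-0.0, 0.0, -1.0]]
force: [-1.5, -0.2, 5.9]
opening: 0.684
grasp_force: 30.0
```

Before, it rode on a tooth. Now it is on the level land (TCP 0.0966), with up to about 60° to go.

Emit:
{"fn": "jog_arm", "kwargs": {"delta_pos": [[0,0,0],[0,0,0],[0,0,0],[0,0,0],[0,0,0],[0,0,0],[0,0,0],[0,0,0],[0,0,0]], "turn": [3,6,9,12,15,18,21,24,24], "grip": [1,1,1,1,1,1,1,1,1]}}

```text
time_s: 12.88
position: [0.5281, 0.1313, 0.0965]
tcp_rot: [[-1.0, -0.004, 0.0], [-0.004, 1.0, 0.0], [-0.0, 0.0, -1.0]]
force: [-1.2, 0.9, 5.7]
opening: 0.686
grasp_force: 30.0
```

Emit:
{"fn": "jog_arm", "kwargs": {"delta_pos": [[0,0,0],[0,0,0],[0,0,0],[0,0,0],[0,0,0],[0,0,0]], "turn": [3,6,9,12,14,14], "grip": [1,1,1,1,1,1]}}

```text
time_s: 13.62
position: [0.5279, 0.1312, 0.0965]
tcp_rot: [[-0.969, -0.246, -0.0], [-0.246, 0.969, 0.0], [0.0, 0.0, -1.0]]
force: [-1.8, 0.4, 4.9]
opening: 0.687
grasp_force: 30.0
```

```bash
python3 -c "
from h import *
s=read_state();print(np.round(s['position'],4),np.round(s['force'],2),np.round(s['moment'],2),np.round(s['joint_positions'],1))"
```

```text
[0.5279 0.1312 0.0965] [-1.85  0.37  4.87] [ 0.01  0.31 -0.02] [   2.2   34.6  100.     0.    45.4 -102. ]
```

Emit:
{"fn": "jog_arm", "kwargs": {"delta_pos": [[0,0,0],[0,0,0],[0,0,0],[0,0,0]], "turn": [2,4,6,6], "grip": [1,1,1,1]}}

```text
time_s: 14.12
position: [0.5278, 0.1311, 0.0965]
tcp_rot: [[-0.938, -0.346, -0.0], [-0.346, 0.938, -0.0], [0.0, -0.0, -1.0]]
force: [-1.4, -0.4, 6.0]
opening: 0.688
grasp_force: 30.0
```

Emit:
{"fn": "jog_arm", "kwargs": {"delta_pos": [[0,0,0],[0,0,0],[0,0,0],[0,0,0]], "turn": [2,4,6,6], "grip": [1,1,1,1]}}

```text
time_s: 14.62
position: [0.5277, 0.1309, 0.0964]
tcp_rot: [[-0.897, -0.442, -0.001], [-0.442, 0.897, -0.0], [0.001, -0.0, -1.0]]
force: [-1.6, -1.6, 5.6]
opening: 0.681
grasp_force: 30.0
```

Emit:
{"fn": "jog_arm", "kwargs": {"delta_pos": [[0,0,0],[0,0,0],[0,0,0],[0,0,0]], "turn": [2,4,5,5], "grip": [1,1,1,1]}}

```text
time_s: 15.12
position: [0.5276, 0.1311, 0.096]
tcp_rot: [[-0.855, -0.518, -0.001], [-0.518, 0.855, -0.0], [0.001, 0.0, -1.0]]
force: [-2.8, -0.4, 5.3]
opening: 0.686
grasp_force: 30.0
```

Emit:
{"fn": "jog_arm", "kwargs": {"delta_pos": [[0,0,0],[0,0,0],[0,0,0],[0,0,0]], "turn": [2,4,4,4], "grip": [1,1,1,1]}}

```text
time_s: 15.62
position: [0.5276, 0.131, 0.0957]
tcp_rot: [[-0.817, -0.577, -0.001], [-0.577, 0.817, -0.0], [0.001, 0.0, -1.0]]
force: [-2.9, -2.0, 1.2]
opening: 0.69
grasp_force: 30.0
```

Emit:
{"fn": "jog_arm", "kwargs": {"delta_pos": [[0,0,0],[0,0,-0.05],[0,0,-0.1],[0,0,-0.15],[0,0,-0.15]], "turn": [2,3,3,3,3], "grip": [1,1,1,1,1]}}

```text
time_s: 16.25
position: [0.5279, 0.1309, 0.0945]
tcp_rot: [[-0.786, -0.619, -0.001], [-0.619, 0.786, -0.001], [0.001, -0.0, -1.0]]
force: [-3.1, -3.0, 1.9]
opening: 0.687
grasp_force: 30.0
```

Emit:
{"fn": "jog_arm", "kwargs": {"delta_pos": [[-0.03,-0.03,-0.05],[-0.03,-0.03,-0.1],[-0.03,-0.03,-0.2],[-0.03,-0.03,-0.25],[-0.03,-0.03,-0.25]], "turn": [1,2,2,2,2], "grip": [1,1,1,1,1]}}

```text
time_s: 16.88
position: [0.5283, 0.1304, 0.0921]
tcp_rot: [[-0.763, -0.646, 0.001], [-0.646, 0.763, -0.001], [-0.0, -0.001, -1.0]]
force: [-2.7, -4.0, 0.9]
opening: 0.685
grasp_force: 30.0
```

Emit:
{"fn": "jog_arm", "kwargs": {"delta_pos": [[-0.02,-0.05,-0.05],[-0.02,-0.05,-0.15],[-0.02,-0.05,-0.25],[-0.02,-0.05,-0.3],[-0.02,-0.05,-0.3]], "turn": [0,0,0,0,0], "grip": [1,1,1,1,1]}}

```text
time_s: 17.5
position: [0.5283, 0.1303, 0.0894]
tcp_rot: [[-0.764, -0.646, 0.002], [-0.646, 0.764, -0.0], [-0.001, -0.001, -1.0]]
force: [-1.7, -4.3, 3.5]
opening: 0.688
grasp_force: 30.0
```

```bash
python3 -c "
from h import *
s=read_state();print(np.round(s['position'],4),np.round(s['force'],2),np.round(s['moment'],2),np.round(s['joint_positions'],1))"
```

```text
[0.5283 0.1303 0.0894] [-1.65 -4.31  3.52] [-0.75  0.27 -0.07] [   2.1   35.3  100.3   -0.    44.4 -128.1]
```

Dropped: TCP 0.0894, edge about 83 mm, on the sprung ring. Now clockwise with a light push.

Emit:
{"fn": "jog_arm", "kwargs": {"delta_pos": [[0,-0.05,-0.07],[0,-0.05,-0.07],[0,-0.05,-0.08],[0,-0.05,-0.09],[0,-0.05,-0.1],[0,-0.05,-0.11],[0,-0.05,-0.12],[0,-0.05,-0.12]], "turn": [0,-3,-6,-9,-12,-15,-18,-18], "grip": [1,1,1,1,1,1,1,1]}}

```text
time_s: 18.5
position: [0.5283, 0.1302, 0.0882]
tcp_rot: [[-0.926, -0.378, 0.002], [-0.378, 0.926, 0.001], [-0.002, -0.0, -1.0]]
force: [-0.9, -3.2, 5.2]
opening: 0.686
grasp_force: 30.0
```

```bash
python3 -c "
from h import *
s=read_state();print(np.round(s['position'],4),np.round(s['force'],2),np.round(s['moment'],2),np.round(s['joint_positions'],1))"
```

```text
[0.5283 0.1302 0.0882] [-0.85 -3.19  5.23] [-0.36  0.08 -0.04] [   2.1   35.4  100.4    0.    44.2 -110.2]
```

Emit:
{"fn": "jog_arm", "kwargs": {"delta_pos": [[0,-0.03,-0.01],[0,-0.03,-0.03],[0,-0.03,-0.05],[0,-0.03,-0.07],[0,-0.03,-0.09],[0,-0.03,-0.1],[0,-0.03,-0.1],[0,-0.03,-0.1]], "turn": [-3,-6,-9,-12,-15,-18,-20,-20], "grip": [1,1,1,1,1,1,1,1]}}

```text
time_s: 19.5
position: [0.5283, 0.1302, 0.0874]
tcp_rot: [[-0.999, -0.039, 0.002], [-0.039, 0.999, 0.001], [-0.002, 0.001, -1.0]]
force: [-1.2, -1.1, 6.5]
opening: 0.689
grasp_force: 30.0
```

```bash
python3 -c "
from h import *
s=read_state();print(np.round(s['position'],4),np.round(s['force'],2),np.round(s['moment'],2),np.round(s['joint_positions'],1))"
```

```text
[0.5283 0.1302 0.0874] [-1.18 -1.14  6.53] [-0.28  0.19 -0.04] [ 2.000e+00  3.540e+01  1.004e+02  1.000e-01  4.410e+01 -9.020e+01]
```

Emit:
{"fn": "jog_arm", "kwargs": {"delta_pos": [[0,0,-0.01],[0,0,-0.02],[0,0,-0.03],[0,0,-0.03],[0,0,-0.03],[0,0,-0.03],[0,0,-0.03]], "turn": [-3,-6,-9,-12,-15,-17,-17], "grip": [1,1,1,1,1,1,1]}}

```text
time_s: 20.38
position: [0.5284, 0.1303, 0.0871]
tcp_rot: [[-0.967, 0.255, 0.002], [0.255, 0.967, 0.001], [-0.002, 0.002, -1.0]]
force: [-0.7, -0.9, 6.1]
opening: 0.694
grasp_force: 30.0
```

```bash
python3 -c "
from h import *
s=read_state();print(np.round(s['position'],4),np.round(s['force'],2),np.round(s['moment'],2),np.round(s['joint_positions'],1))"
```

```text
[0.5284 0.1303 0.0871] [-0.69 -0.93  6.05] [-0.23  0.17 -0.08] [ 2.100e+00  3.550e+01  1.004e+02  1.000e-01  4.400e+01 -7.320e+01]
```

Emit:
{"fn": "jog_arm", "kwargs": {"delta_pos": [[0,0,0],[0,0,0],[0,0,0],[0,0,0]], "turn": [-2,-4,-5,-5], "grip": [1,1,1,1]}}

```text
time_s: 20.88
position: [0.5284, 0.1304, 0.0871]
tcp_rot: [[-0.941, 0.338, 0.002], [0.338, 0.941, 0.001], [-0.002, 0.002, -1.0]]
force: [-0.5, -0.8, 6.6]
opening: 0.688
grasp_force: 30.0
```

```bash
python3 -c "
from h import *
s=read_state();print(np.round(s['position'],4),np.round(s['force'],2),np.round(s['moment'],2),np.round(s['joint_positions'],1),s['opening'])"
```

```text
[0.5284 0.1304 0.0871] [-0.51 -0.78  6.65] [-0.2   0.2  -0.02] [ 2.100e+00  3.550e+01  1.004e+02  1.000e-01  4.400e+01 -6.830e+01] 0.6876893922647608
```

Emit:
{"fn": "jog_arm", "kwargs": {"delta_pos": [[0,0,0],[0,0,0],[0,0,0]], "turn": [-2,-4,-4], "grip": [1,1,1]}}

```text
time_s: 21.25
position: [0.5284, 0.1304, 0.0871]
tcp_rot: [[-0.915, 0.403, 0.002], [0.403, 0.915, 0.001], [-0.001, 0.002, -1.0]]
force: [0.5, -0.2, 6.7]
opening: 0.681
grasp_force: 30.0
```

```bash
python3 -c "
from h import *
s=read_state();print(np.round(s['position'],4),np.round(s['force'],2),np.round(s['moment'],2),np.round(s['joint_positions'],1),s['opening'])"
```

```text
[0.5284 0.1304 0.0871] [ 0.51 -0.21  6.72] [-0.21  0.13 -0.07] [ 2.100e+00  3.550e+01  1.004e+02  1.000e-01  4.400e+01 -6.420e+01] 0.6809465351268851
```

Emit:
{"fn": "jog_arm", "kwargs": {"delta_pos": [[0,0,0],[0,0,0],[0,0,0]], "turn": [-1.5,-3,-3], "grip": [1,1,1]}}

```text
time_s: 21.62
position: [0.5281, 0.1306, 0.0871]
tcp_rot: [[-0.893, 0.45, 0.001], [0.45, 0.893, 0.001], [-0.001, 0.002, -1.0]]
force: [-1.4, -0.2, 6.6]
opening: 0.683
grasp_force: 30.0
```

```bash
python3 -c "
from h import *
s=read_state();print(np.round(s['position'],4),np.round(s['force'],2),np.round(s['moment'],2),np.round(s['joint_positions'],1),s['opening'])"
```

```text
[0.5281 0.1306 0.0871] [-1.41 -0.24  6.61] [-0.1   0.19  0.06] [ 2.100e+00  3.550e+01  1.004e+02  1.000e-01  4.400e+01 -6.130e+01] 0.6831750783198014
```

Emit:
{"fn": "jog_arm", "kwargs": {"delta_pos": [[0,0,0],[0,0,0],[0,0,0]], "turn": [-1,-2,-2], "grip": [1,1,1]}}

```text
time_s: 22.0
position: [0.5278, 0.1306, 0.0871]
tcp_rot: [[-0.878, 0.479, 0.001], [0.479, 0.878, 0.001], [-0.0, 0.001, -1.0]]
force: [-1.8, 0.4, 6.9]
opening: 0.688
grasp_force: 30.0
```

```bash
python3 -c "
from h import *
s=read_state();print(np.round(s['position'],4),np.round(s['force'],2),np.round(s['moment'],2),np.round(s['joint_positions'],1),s['opening'])"
```

```text
[0.5278 0.1306 0.0871] [-1.83  0.4   6.93] [0.01 0.3  0.43] [ 2.100e+00  3.550e+01  1.004e+02  1.000e-01  4.410e+01 -5.930e+01] 0.688150752871855
```

The twist rose to 0.43 N m, so the cap is at its stop. I ease the push, let go and retreat upward.

Emit:
{"fn": "jog_arm", "kwargs": {"delta_pos": [[0,0,0.1],[0,0,0.12],[0,0,0.12],[0,0,0.12],[0,0,0.12],[0,0,0.12],[0,0,0.12],[0,0,0.12],[0,0,0.12],[0,0,0.12]], "turn": [0.5,1,1,1,1,1,1,1,1,1], "grip": [1,1,0.2,0,0,0,0,0,0,0]}}

```text
time_s: 23.25
position: [0.5276, 0.1296, 0.0878]
tcp_rot: [[-0.885, 0.466, -0.0], [0.466, 0.885, -0.0], [0.0, -0.0, -1.0]]
force: [0.7, 0.2, 0.0]
opening: 0.999
grasp_force: 0.0
```

Emit:
{"fn": "jog_arm", "kwargs": {"delta_pos": [[0,0,1],[0,0,3],[0,0,6],[0,0,10],[0,0,14],[0,0,14],[0,0,14]], "turn": [0,0,0,0,0,0,0], "grip": [0,0,0,0,0,0,0]}}

```text
time_s: 24.12
position: [0.527, 0.1296, 0.2278]
tcp_rot: [[-0.885, 0.466, -0.0], [0.466, 0.885, -0.0], [0.0, -0.0, -1.0]]
force: [-0.4, 0.4, -0.8]
opening: 0.996
grasp_force: 0.0
```

```bash
python3 - <<'E'
from h import *
a=capture("wrist"); b=capture("scene")
s=read_state(); print(np.round(s["position"],4),np.round(s["force"],2),s["opening"])
z=.0805+.036
print("scene exp top",topix(b,(.528,.1305,z))-[310,130],"wrist exp top",topix(a,(.528,.1305,z))-[180,0])
im=a["color"]; m=(im.min(2)>190).astype(np.uint8)
o=np.zeros((600,800,3),np.uint8); o[:600,:510]=cv2.resize(b["color"][130:330,310:480],None,fx=3,fy=3,interpolation=2); o[:280,520:790]=im[:280,180:450]; cv2.imwrite("pics/w4.png",o)
E
```

```text
[0.5265 0.1295 0.2267] [0.44 0.5  0.12] 1.0021057601608456
scene exp top [90.09081459 98.3339654 ] wrist exp top [135.12919839 203.77192648]
```

View pics/w4.png

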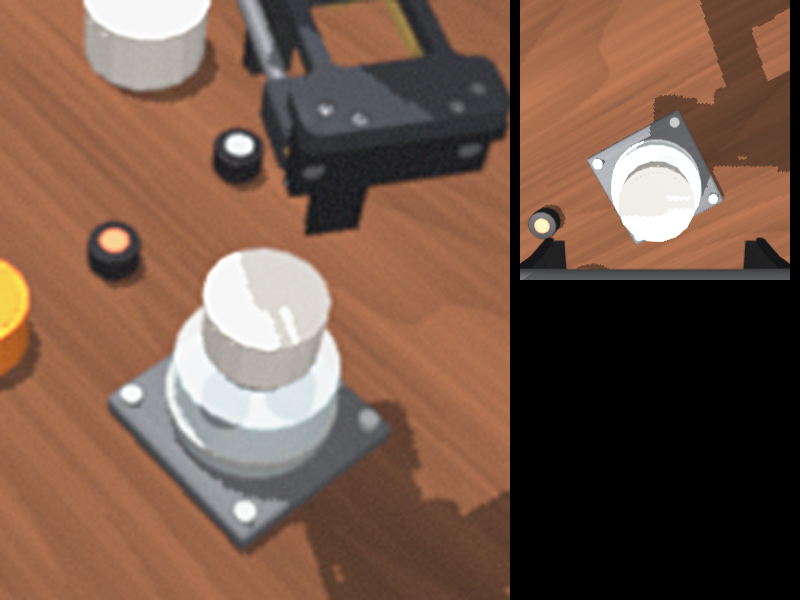

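The cap sits level on the neck. Its top is at crop (266,299), i.e. (89,100) against the predicted (90,98). The gripper is clear and the bystanders have not moved.

```bash
python3 -c "
from rig import *
print(hand_in())"
```

```text
the job is handed in; nothing more can be done
None
```

The cap is screwed down to its stop on the jar and released, with no bystander touched; I handed the job in after about 24 s of robot time, and no verdict was shown.

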